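# Snap the cap onto the oil bottle's neck and keep it pressed home

## Robot

A 7-joint arm with a two-finger parallel gripper is mounted at the origin on the work surface. World frame = base frame: x ahead of the robot, y to its left, z up, the work surface at z = 0. Lengths are in m, angles in rad, forces in N, time in s.
With the tool pointing down it reaches from about 0.425 to 0.8 m from the base axis. Payload 8.3 kg.
Tool frame: the origin (TCP) lies at the very end of the fingers, on their centre line; the grasp point (between the pads) lies 19 mm behind it; z points along the fingers, y is the line along which they close (so a half turn about z gives the same grasp; the last joint's range is limited). The gripper opens to 85 mm and grips with 20 to 120 N. Pads are 22 mm wide; open, the fingers measure 114 mm over their backs; the gripper's body (76 mm by 85 mm) begins 54 mm behind the grasp point. The pads swing forward as they close: fully open they stand 13 mm farther back than shut.
Start: joints at [-1.399, 0.383, 0.016, 1.37, -0.006, 1.388, -0.046], TCP at [0.145, 0.608, 0.211] pointing down, gripper open.
Joint ranges: [-2.95, 2.95], [-0.25, 2.06], [-1.52, 1.56], [0.18, 2.33], [-1.44, 4.58], [0.02, 2.06], [-3.01, 3.01]. Speed limits (rad/s): [2.39, 2.39, 3.01, 3.01, 3.14, 3.14, 3.14].

## Interface

Orientations are given as a rotation vector (axis times angle).
In Python, from station import read_state, optics, order gives the robot as it stands. The module is installed in compiled form; this text tells all that it offers.
- The arm moves only by the tool carry_out, never from a script. Its argument "deltas" is one flat list of numbers, 5 for each row, row after row: the finger opening in m, from 0 to 0.0854, then the shift along the tool's x, y, z in m, then the turn about the tool's z in degrees. In form: [gripper, x, y, z, yaw, gripper, x, y, z, yaw, ...]. A call has 1 to 5 rows; each row is the pose to reach, as a shift and turn from the pose commanded when the call began, along the tool's axes at that moment; what a row does not reach only later rows make up. A row lasts 1/10 s, in which the tool goes at most 50 mm and 8.59 degrees, less where a joint would pass 70% of its speed; a pose out of reach is approached as far as the arm can. A call with a gripper value outside its range is refused whole. The fingers move at their own pace and stop on an object; the grip force is fixed at half the most. Time passes only in rows, so rows that repeat a pose let the fingers close. It gives the time, the measured TCP pose, the force, the opening and the grip force at its end, in the units of the state.
- read_state(): the state, without advancing time (a new reading comes with each control period).
- optics.get_image(name): name is "scene" or "side" or "wrist"; returns a dict with "pixels" (384x512x3 uint8, red, green, blue), "fx", "fy", "cx", "cy" (pixels), "pose" (4x4, takes a point from camera to world coordinates). Camera axes: x right, y down, z forward; pixel columns grow to the right and rows downward; lengths in m; the calibration is good to about 2 mm. A picture is of the moment at which its call begins. There is no depth.
- order.sign_off(): hands the job in; it is judged then, once.
The state is a dict: "time": time; "q": joint angles; "qd": joint speeds; "effort": joint torques, N m; "eef_pos": TCP position; "eef_rot": TCP orientation; "contact_force": force on the tool from outside, world axes, zero at the start; "moment": the same for the moment, N m; "finger_gap": finger opening in m; "grip_force": force on a finger pad.
Only numpy, scipy, OpenCV 4.12 (cv2) and the standard library are available. Lean on these libraries where they do the work, as an engineer would, in place of code of your own. Each camera call takes 0.05 s, during which the arm holds its last target. There are 200 camera calls.

## Task

Pick up the orange snap cap from the round wooden chakla board, bring it over the steel neck of the green oil bottle and press it straight down past the click until it sits fully home on the dark collar. Do not let go or ease off after the click: finish with the gripper still on the cap, pressing it down firmly (about 10 N) onto the collar. Leave the chakla board, mug, plate, glass bowl and whisk where they are.

Things in the scene. Friction and masses are not known exactly. Their poses are not given: they have to be found in the camera images.
- cap: orange plastic snap cap, white dot on top: a round cup upside down, 40 mm diameter, 40 mm tall, 40 g, open below; starts upright on the chakla. Origin: centre of its underside, z up; yaw does not matter. Inside, from below: a lip of 24 mm bore, 5 mm high, then 32 mm bore up to 31 mm, then a solid top. It snaps past the neck's beads at some 10 to 16 N; the push then drops, and rises again on the co
- bottle: green glass oil bottle, 80 mm diameter, in a steel holder screwed to the shelf (base 104 mm diameter): it does not move. Origin: centre of the underside of the holder, on the shelf, z up. Glass to 110 mm height with sloping shoulders, then the steel collar and the neck. It may stand to the robot's left or right
- collar: dark steel collar round the foot of the bottle's neck, 46 mm diameter, 10 mm thick, its flat top 120 mm above the shelf; fixed. Origin: centre of its underside, 110 mm above the shelf. The cap's underside rests on its top when fully home
- neck_seat (a point): point on the bottle's upright axis at the height of the collar's top, 120 mm above the shelf: here the origin of the cap must come. z up
- neck_top (a point): top of the bottle's steel neck, on its axis, 29 mm above the collar's top. The neck is a round stud of 21 mm diameter, its top 4 mm tapered to 13 mm. Four brass beads on springs, centred 11.6 mm above the collar's top, stand out of it to 29 mm diameter; the cap's lip first meets them when its underside is about 18 mm above the collar
- chakla: round wooden chakla (rolling board), 200 mm diameter, its flat top 30 mm above the shelf, 0.9 kg, loose, stands on three short feet. Origin: centre of its underside. The cap starts on it. It may stand to the robot's left or right. Leave it in place
- mug: red plastic mug, 76 mm diameter, 85 mm tall, handle to its +y side. Origin: centre of its underside. Leave it alone
- plate: stainless steel plate, 150 mm diameter, 18 mm tall, flat on the shelf. Origin: centre of its underside. Leave it alone
- bowl: small glass bowl, 84 mm diameter, 45 mm tall. Origin: centre of its underside. Leave it alone
- whisk: steel whisk lying along its own x, 235 mm long, 52 mm wide at the wires (+x end). Origin: on the shelf, about mid-length. Leave it alone
There are look-alikes about, which are no part of the job. What is shaped like the cap but turquoise is not meant. What is shaped like the bottle but purple is not meant.

How it is judged:
By the outcome, as a careful person would: the job done as asked, in the order asked, and still so for the second after the job is handed in, while the arm keeps its last pose, push and grip.
It also fails if it takes over 64 s, if anything falls off the work surface, if the arm or the gripper's body presses on something with over 40 N, if the wrist force passes 120 N, or if a joint passes its speed limit or range.

## Working session

There is one attempt and no reset: what is moved stays moved. The work goes in short steps, Python scripts to look and compute and a tool call to move; the robot and the scene stay as the last step left them, time stands still between calls to the robot, and variables do not carry over. Pictures are saved under pics/ and viewed, at most 10 in all, crops included, and the job is handed in when it is done.

Besides the shell and the picture viewer there is one more tool, called after "Request:" by a JSON object that holds its "method" and its "body", one argument or row to a line. carry_out: Moves the arm, as the interface text tells. Its arguments: {"type":"object","properties":{"deltas":{"type":"array","items":{"type":"number"}}},"required":["deltas"]}

```bash
mkdir -p pics
cat > h.py <<'E'
import cv2,numpy as np,pickle
from station import read_state,optics,order
def grab(n,tag):
    d=optics.get_image(n); pickle.dump(d,open(f'pics/{tag}.pkl','wb'))
    cv2.imwrite(f'pics/{tag}.png',cv2.cvtColor(d['pixels'],cv2.COLOR_RGB2BGR)); return d
def load(tag): return pickle.load(open(f'pics/{tag}.pkl','rb'))
def ray(d,u,v):
    T=np.array(d['pose']); r=T[:3,:3]@np.array([(u-d['cx'])/d['fx'],(v-d['cy'])/d['fy'],1]); return T[:3,3],r/np.linalg.norm(r)
def onz(d,u,v,z):
    o,r=ray(d,u,v); return o+r*(z-o[2])/r[2]
E
python3 - <<'E'
from h import *
a=grab('scene','s0');b=grab('side','d0');w=grab('wrist','w0')
for d in(a,b,w): print(np.round(d['pose'],3).tolist(),d['fx'],d['cx'])
im=np.vstack([np.hstack([cv2.imread('pics/s0.png'),cv2.imread('pics/d0.png')])])
cv2.imwrite('pics/sd0.png',cv2.resize(im,(800,300)))
print(read_state())
E
```

```text
[[0.771, 0.522, -0.364, 0.935], [0.637, -0.625, 0.452, -0.485], [0.009, -0.581, -0.814, 1.015], [0.0, 0.0, 0.0, 1.0]] 446.945245727886 258.34413426271203
[[0.98, -0.123, 0.159, 0.307], [-0.201, -0.582, 0.788, -1.08], [-0.005, -0.804, -0.595, 0.902], [0.0, 0.0, 0.0, 1.0]] 439.67564631615727 253.17884465422043
[[0.232, 0.94, 0.25, 0.082], [0.973, -0.224, -0.061, 0.624], [-0.001, 0.257, -0.966, 0.374], [0.0, 0.0, 0.0, 1.0]] 277.41998283567466 251.61809666919177
{'time': 0.15, 'q': array([-1.39890823,  0.38403298,  0.01642579,  1.37088363, -0.00629313,
        1.38820113, -0.04650538]), 'qd': array([ 1.67127486e-04, -1.86108047e-03, -2.95462089e-04, -5.08956079e-03,
        7.31480207e-04,  8.08935337e-05, -1.92144580e-04]), 'effort': array([ 1.30062461e-03, -6.28158331e+01,  8.45188815e-01, -3.72174168e+01,
        1.67805282e-02,  1.09059937e-02,  4.01418538e-05]), 'eef_pos': array([0.14529452, 0.60745806, 0.2103297 ]), 'eef_rot': array([-3.67920930e-01, -3.11983505e+00,  2.30688193e-03]), 'contact_force': array([0.5485743 , 0.43012292, 0.58481648]), 'moment': array([-0.01666428,  0.01840314, -0.06006344]), 'grip_force': 0.0, 'finger_gap': 0.08519968272135808}
```

View pics/s0.png

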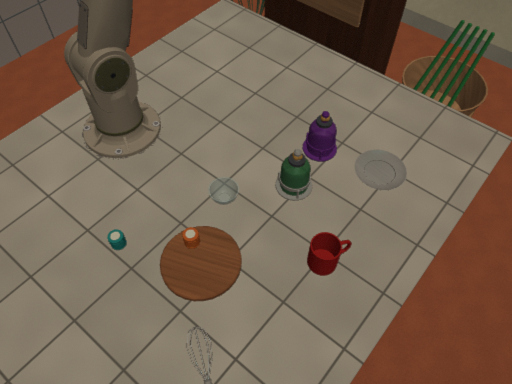

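View pics/d0.png

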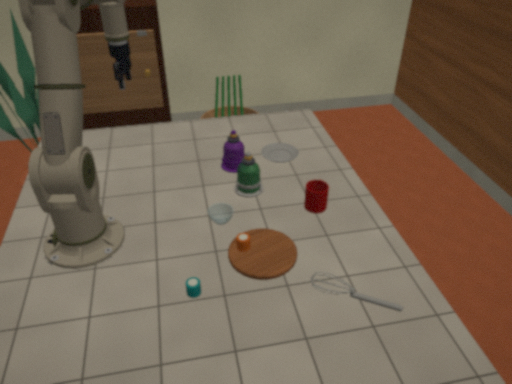

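The scene view shows the orange cap on the chakla at (191,237), with its look-alike, the turquoise cap, at (117,240). The green bottle is at (295,172), and the purple look-alike is at (321,136). In the side view the orange cap is at (243,241), turquoise at (193,287), green bottle at (249,175) and purple at (233,153). By the description I choose orange and green. Next I check them in one close crop and measure.

Run:
```python
from h import *
crops=[]
P={}
for t,c,b in(('s0',(191,237),(295,165)),('d0',(243,241),(249,170))):
    d=load(t);im=d['pixels'];bgr=cv2.imread(f'pics/{t}.png');hsv=cv2.cvtColor(bgr,cv2.COLOR_BGR2HSV)
    for u,v in(c,b): crops.append(cv2.resize(bgr[v-30:v+30,u-30:u+30],(360,280),interpolation=cv2.INTER_CUBIC))
    # white dot: bright/low sat near cap
    u,v=c; m=np.zeros(hsv.shape[:2],np.uint8); m[v-14:v+14,u-14:u+14]=1
    o=(cv2.inRange(hsv,(5,170,150),(18,255,255))>0)&(m>0)
    ys,xs=np.where(o); print(t,'orange bbox',xs.min(),xs.max(),ys.min(),ys.max(),len(xs))
    w=(hsv[...,1]<110)&(hsv[...,2]>170)&(cv2.morphologyEx(o.astype(np.uint8),cv2.MORPH_CLOSE,np.ones((11,11)))>0)
    ys,xs=np.where(w); print('dot',xs.mean(),ys.mean(),len(xs),onz(d,xs.mean(),ys.mean(),.07).round(4))
    g=(cv2.inRange(hsv,(60,90,20),(90,255,200))>0); u,v=b; mm=np.zeros_like(g); mm[v-45:v+45,u-35:u+35]=1
    ys,xs=np.where(g&mm); print('green',xs.min(),xs.max(),ys.min(),ys.max(),onz(d,xs.mean(),ys.mean(),.07).round(4))
cv2.imwrite('pics/c0.png',np.vstack([np.hstack(crops[:2]),np.hstack(crops[2:])]))
```

```text
s0 orange bbox 183 196 228 240 52
dot nan nan 0 [nan nan nan]
green 281 309 158 194 [0.5492 0.1478 0.07  ]<stdin>:12: RuntimeWarning: Mean of empty slice.
  ret = ret.dtype.type(ret / rcount)
Traceback (most recent call last):
ValueError: zero-size array to reduction operation minimum which has no identity
```

Run:
```python
from h import *
crops=[]
for t,c,b in(('s0',(191,237),(297,165)),('d0',(243,241),(249,170))):
    d=load(t);bgr=cv2.imread(f'pics/{t}.png');hsv=cv2.cvtColor(bgr,cv2.COLOR_BGR2HSV)
    for (u,v),r in((c,20),(b,30)):
        crops.append(cv2.resize(bgr[v-r:v+r,u-r:u+r],(300,300),interpolation=cv2.INTER_NEAREST))
    print(t,onz(d,*[(191,234),(243,238)][t=='d0'],.07).round(4))
    u,v=c;print(hsv[v-8:v+8:2,u].tolist())
cv2.imwrite('pics/c0.png',np.vstack([np.hstack(crops[:2]),np.hstack(crops[2:])]))
```

```text
s0 [ 0.464  -0.1588  0.07  ]
[[12, 142, 158], [24, 44, 167], [22, 47, 167], [23, 46, 167], [17, 62, 164], [10, 207, 154], [11, 207, 112], [10, 210, 101]]
d0 [ 0.4613 -0.1661  0.07  ]
[[13, 111, 151], [23, 43, 160], [27, 31, 162], [16, 64, 156], [11, 186, 136], [13, 228, 104], [11, 212, 100], [12, 209, 99]]
```

View pics/c0.png

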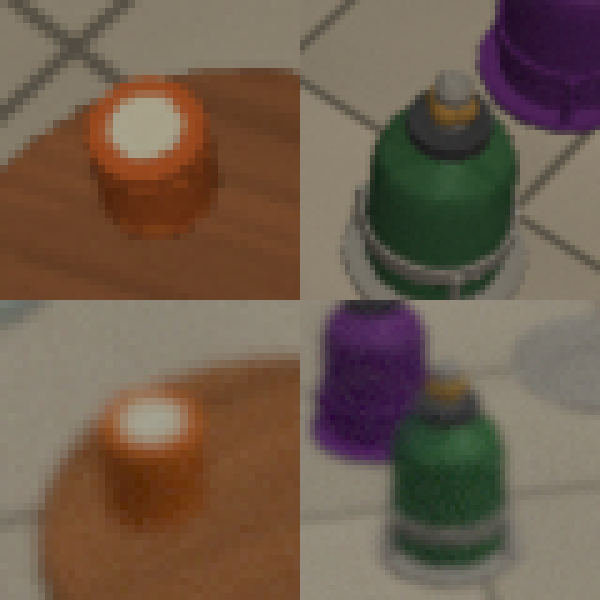

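The crops show the orange cap with its white dot (scene ≈(190,233), side ≈(243,237)) and the green bottle with grey neck tip (scene ≈(297.5,151), side ≈(248,152.5)). Both are the right ones. Next I compute their positions.

```bash
cat >> h.py <<'E'
from scipy.spatial.transform import Rotation as R
def blob(t,u,v,r,f):
    hsv=cv2.cvtColor(cv2.imread(f'pics/{t}.png'),cv2.COLOR_BGR2HSV).astype(int)
    m=np.zeros(hsv.shape[:2],bool);m[v-r:v+r+1,u-r:u+r+1]=f(hsv)[v-r:v+r+1,u-r:u+r+1]
    ys,xs=np.where(m);return xs.mean(),ys.mean(),len(xs)
def tri(rs):
    A=sum(np.eye(3)-np.outer(r,r) for o,r in rs);b=sum((np.eye(3)-np.outer(r,r))@o for o,r in rs);return np.linalg.solve(A,b)
def delta(p):
    s=read_state();Rt=R.from_rotvec(s['eef_rot']).as_matrix();return Rt.T@(np.array(p)-s['eef_pos'])
E
python3 - <<'E'
from h import *
S,D=load('s0'),load('d0')
wh=lambda h:(h[...,1]<90)&(h[...,2]>140)
a=blob('s0',190,233,5,wh);b=blob('d0',243,237,5,wh);print(a,b)
print('cap',onz(S,*a[:2],.07),onz(D,*b[:2],.07),tri([ray(S,*a[:2]),ray(D,*b[:2])]))
n1,n2=(297.5,151),(248,152.5)
print('neck',onz(S,*n1,.149),onz(D,*n2,.149),tri([ray(S,*n1),ray(D,*n2)]))
print('bowl',onz(S,224,190,.03),onz(D,220,214,.03),'chakla',onz(S,201,262,.03),onz(D,263,253,.03),'mug',onz(S,324,255,.04),'purple',onz(S,321,136,.07))
s=read_state();print(R.from_rotvec(s['eef_rot']).as_matrix().round(3))
E
```

```text
(np.float64(190.01666666666668), np.float64(233.38333333333333), 60) (np.float64(242.37209302325581), np.float64(236.0), 43)
cap [ 0.46092205 -0.15905286  0.07      ] [ 0.46106925 -0.1573929   0.07      ] [ 0.46109495 -0.15911382  0.07110853]
neck [0.53987152 0.16299993 0.149     ] [0.54045999 0.16055691 0.149     ] [0.54031965 0.16262432 0.14848182]
bowl [0.41568904 0.01118904 0.03      ] [0.41819337 0.00418673 0.03      ] chakla [ 0.51810166 -0.18565662  0.03      ] [ 0.51264858 -0.19622597  0.03      ] mug [0.73981326 0.01708929 0.04      ] purple [0.52158888 0.3109213  0.07      ]
[[-0.973  0.233 -0.   ]
 [ 0.233  0.973 -0.001]
 [-0.    -0.001 -1.   ]]
```

Request:
{"method": "carry_out", "body": {
  "deltas": [0.085,-0.045,-0.015,0,0,0.085,-0.09,-0.03,0,0,0.085,-0.135,-0.045,0,0,0.085,-0.18,-0.06,0,0,0.085,-0.225,-0.075,0,0]
}}

```text
time: 0.65
eef_pos: [0.348, 0.4812, 0.2109]
eef_rot: [-0.368, -3.12, 0.001]
contact_force: [1.1, 0.2, -0.6]
finger_gap: 0.0848
grip_force: 0.0
```

Request:
{"method": "carry_out", "body": {
  "deltas": [0.085,-0.034,-0.034,0,0,0.085,-0.068,-0.068,0,0,0.085,-0.102,-0.102,0,0,0.085,-0.136,-0.136,0,0,0.085,-0.17,-0.17,0,0]
}}

```text
time: 1.15
eef_pos: [0.4731, 0.2758, 0.211]
eef_rot: [-0.368, -3.12, 0.0]
contact_force: [1.4, -0.1, -0.4]
finger_gap: 0.085
grip_force: 0.0
```

```bash
python3 -c "
from h import *
print(read_state()['eef_pos'],delta([.461,-.159,.13]))"
```

```text
[0.47312252 0.27579415 0.210988  ] [-0.08936865 -0.42568349  0.0809863 ]
```

Request:
{"method": "carry_out", "body": {
  "deltas": [0.085,-0.01,-0.047,0,0,0.085,-0.02,-0.094,0,0,0.085,-0.03,-0.141,0,0,0.085,-0.04,-0.188,0,0,0.085,-0.05,-0.235,0,0]
}}

```text
time: 1.65
eef_pos: [0.4659, 0.0356, 0.211]
eef_rot: [-0.368, -3.12, -0.0]
contact_force: [0.2, -0.1, -0.1]
finger_gap: 0.0851
grip_force: 0.0
```

Request:
{"method": "carry_out", "body": {
  "deltas": [0.085,-0.01,-0.045,0,0,0.085,-0.02,-0.09,0,0,0.085,-0.03,-0.135,0.01,0,0.085,-0.039,-0.18,0.04,0,0.085,-0.039,-0.185,0.06,0]
}}

```text
time: 2.15
eef_pos: [0.4602, -0.1572, 0.1507]
eef_rot: [0.379, 3.117, -0.003]
contact_force: [0.4, 0.4, 0.0]
finger_gap: 0.0847
grip_force: 0.0
```

Request:
{"method": "carry_out", "body": {
  "deltas": [0.085,0,0,0,0,0.085,0,0,0,0]
}}

```text
time: 2.35
eef_pos: [0.4613, -0.1507, 0.1513]
eef_rot: [-0.367, -3.119, -0.0]
contact_force: [0.2, 0.7, 0.2]
finger_gap: 0.0849
grip_force: 0.0
```

```bash
python3 -c "
from h import *
print(read_state()['eef_pos'],delta([.461,-.159,.038]))
grab('wrist','w1')"
```

```text
[ 0.46133081 -0.15066023  0.15125132] [-0.00174616 -0.00819204  0.11324913]
```

View pics/w1.png

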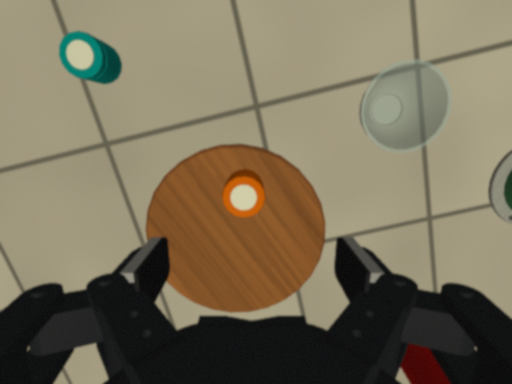

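The wrist view shows the orange cap at (243,197), between the open fingers and clear of everything. The turquoise cap is at (82,55). I measure it once more from close by.

```bash
python3 -c "
from h import *
W=load('w1')
a=blob('w1',243,197,16,lambda h:(h[...,1]<90)&(h[...,2]>140));print(a,onz(W,*a[:2],.07))
S,D=load('s0'),load('d0')
print(tri([ray(W,*a[:2]),ray(S,190.02,233.38),ray(D,242.4,236)]))
print(delta([.461,-.159,.038]))"
```

```text
(np.float64(243.07926829268294), np.float64(196.9369918699187), 492) [ 0.46082486 -0.15725426  0.07      ]
[ 0.46090565 -0.15796381  0.06992652]
[-0.00090965 -0.00880183  0.11392179]
```

Request:
{"method": "carry_out", "body": {
  "deltas": [0.085,-0.001,-0.008,0.03,0,0.085,-0.001,-0.008,0.06,0,0.085,-0.001,-0.008,0.085,0,0.085,-0.001,-0.008,0.105,0,0.085,-0.001,-0.008,0.113,0]
}}

```text
time: 2.9
eef_pos: [0.4609, -0.1576, 0.0375]
eef_rot: [-0.363, -3.12, -0.001]
contact_force: [-0.5, -0.3, -0.1]
finger_gap: 0.0849
grip_force: 0.0
```

Request:
{"method": "carry_out", "body": {
  "deltas": [0.085,0,0,0,0,0.085,0,0,0,0,0.055,0,0,0,0]
}}

```text
time: 3.2
eef_pos: [0.4617, -0.1595, 0.0395]
eef_rot: [0.367, 3.118, 0.0]
contact_force: [0.2, -0.1, -0.9]
finger_gap: 0.0732
grip_force: 0.0
```

Now I close on the cap and lift.

Request:
{"method": "carry_out", "body": {
  "deltas": [0.045,0,0,0,0,0.042,0,0,0,0,0.03,0,0,0,0,0.02,0,0,0,0,0.02,0,0,0,0]
}}

```text
time: 3.7
eef_pos: [0.4609, -0.1596, 0.0391]
eef_rot: [0.368, 3.119, 0.001]
contact_force: [-4.1, 2.4, 10.0]
finger_gap: 0.0373
grip_force: 58.9
```

Request:
{"method": "carry_out", "body": {
  "deltas": [0.02,0,0,0,0,0.02,0,0,0,0,0.02,0,0,0,0,0.02,0,0,0,0]
}}

```text
time: 4.1
eef_pos: [0.4609, -0.1596, 0.0391]
eef_rot: [0.368, 3.119, 0.001]
contact_force: [-3.1, 1.2, 9.9]
finger_gap: 0.0372
grip_force: 58.9
```

Request:
{"method": "carry_out", "body": {
  "deltas": [0.02,0,0,-0.01,0,0.02,0,0,-0.03,0,0.02,0,0,-0.07,0,0.02,0,0,-0.11,0,0.02,0,0,-0.15,0]
}}

```text
time: 4.6
eef_pos: [0.46, -0.1598, 0.1902]
eef_rot: [0.369, 3.12, -0.0]
contact_force: [0.9, 0.1, -0.8]
finger_gap: 0.0373
grip_force: 60.2
```

Request:
{"method": "carry_out", "body": {
  "deltas": [0.02,0,0,0,0,0.02,0,0,0,0]
}}

```text
time: 4.8
eef_pos: [0.4611, -0.1597, 0.1892]
eef_rot: [0.368, 3.117, 0.001]
contact_force: [-0.1, 0.8, -0.9]
finger_gap: 0.0369
grip_force: 60.2
```

```bash
python3 -c "
from h import *
d=grab('side','d2');s=grab('scene','s2');w=grab('wrist','w2')
def cr(t,p):
    d=load(t);T=np.linalg.inv(d['pose']);c=T[:3,:3]@p+T[:3,3];u,v=int(d['fx']*c[0]/c[2]+d['cx']),int(d['fy']*c[1]/c[2]+d['cy']);print(t,u,v)
    im=cv2.imread(f'pics/{t}.png');return cv2.resize(im[max(v-35,0):v+35,max(u-35,0):u+35],(390,390),interpolation=cv2.INTER_CUBIC)
p=read_state()['eef_pos'];print(p)
cv2.imwrite('pics/c2.png',np.hstack([cr('d2',p),cr('s2',p)]))
print(delta([.540,.1625,.20]))"
```

```text
[ 0.45966595 -0.15922777  0.18693703]
d2 241 203
s2 183 206
[-0.00327323  0.33158513 -0.01317375]
```

View pics/c2.png

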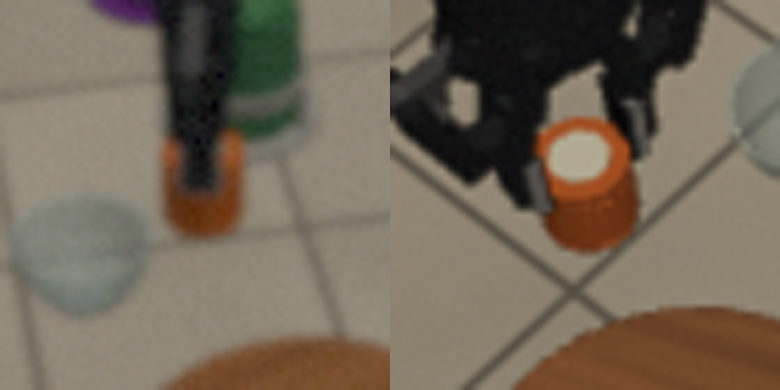

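The cap is held upright, with its dot visible and no tilt in either view. I carry it over the bottle.

Request:
{"method": "carry_out", "body": {
  "deltas": [0.02,0,0.03,-0.005,0,0.02,0,0.07,-0.01,0,0.02,0,0.11,-0.01,0,0.02,-0.001,0.15,-0.01,0,0.02,-0.002,0.19,-0.01,0]
}}

```text
time: 5.45
eef_pos: [0.5061, 0.0262, 0.1968]
eef_rot: [-0.368, -3.118, 0.001]
contact_force: [0.2, 0.2, 0.4]
finger_gap: 0.0371
grip_force: 60.2
```

Request:
{"method": "carry_out", "body": {
  "deltas": [0.02,0,0.04,0,0,0.02,0,0.08,0,0,0.02,0,0.12,0,0,0.02,0,0.138,0,0,0.02,0,0.138,0,0]
}}

```text
time: 5.95
eef_pos: [0.5378, 0.1623, 0.1961]
eef_rot: [-0.36, -3.118, 0.002]
contact_force: [-0.3, -0.0, -0.5]
finger_gap: 0.0372
grip_force: 60.2
```

Request:
{"method": "carry_out", "body": {
  "deltas": [0.02,0,0,0,0,0.02,0,0,0,0,0.02,0,0,0,0]
}}

```text
time: 6.25
eef_pos: [0.5388, 0.1572, 0.1982]
eef_rot: [-0.372, -3.119, 0.001]
contact_force: [-0.6, -0.7, 0.0]
finger_gap: 0.0378
grip_force: 60.2
```

```bash
python3 -c "
from h import *
d=grab('side','d3');s=grab('scene','s3');w=grab('wrist','w3')
def cr(t,p):
    d=load(t);T=np.linalg.inv(d['pose']);c=T[:3,:3]@p+T[:3,3];u,v=int(d['fx']*c[0]/c[2]+d['cx']),int(d['fy']*c[1]/c[2]+d['cy']);print(t,u,v)
    im=cv2.imread(f'pics/{t}.png');return cv2.resize(im[max(v-35,0):v+35,max(u-35,0):u+35],(390,390),interpolation=cv2.INTER_NEAREST)
p=np.mean([read_state()['eef_pos'] for i in range(5)],0);print(p)
cv2.imwrite('pics/c3.png',np.hstack([cr('d3',p),cr('s3',p)]))
print(delta([.540,.1625,.20]))"
```

```text
[0.53880852 0.15816471 0.19827676]
d3 247 139
s3 297 138
[-0.00014443  0.00449403 -0.00172244]
```

View pics/c3.png

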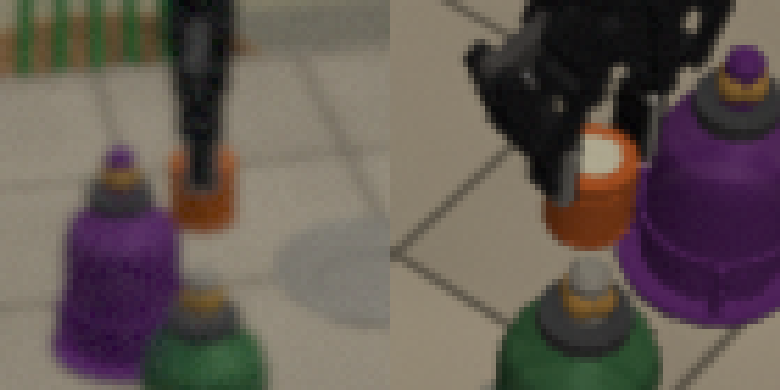

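View pics/w3.png

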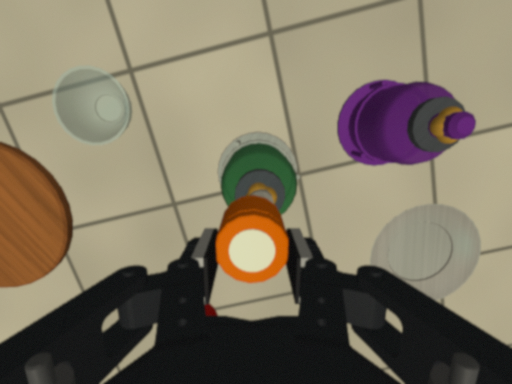

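The side view shows the cap centred at column ≈248 above the neck at ≈247.6. The scene view shows the cap at ≈297 over the neck at ≈297.4. In the wrist view the dot is at (251,252). I compute the remaining offset from these.

Run:
```python
from h import *
org=lambda h:(h[...,0]>=5)&(h[...,0]<=17)&(h[...,1]>150)&(h[...,2]>70)
def prof(t,u,v,r):
    hsv=cv2.cvtColor(cv2.imread(f'pics/{t}.png'),cv2.COLOR_BGR2HSV).astype(int);m=org(hsv)
    for y in range(v-r,v+r+1):
        x=np.where(m[y,u-16:u+17])[0]+u-16
        if len(x)>4: print(t,y,x.min(),x.max(),(x.min()+x.max())/2)
prof('d3',248,140,8);prof('s3',297,140,10)
W=load('w3');a=blob('w3',251,252,28,lambda h:(h[...,1]<90)&(h[...,2]>140))
for z in(.224,.228,.232): print('dot',a,onz(W,*a[:2],z))
def pr(t,p):
    d=load(t);T=np.linalg.inv(d['pose']);c=T[:3,:3]@p+T[:3,3];return (d['fx']*c[0]/c[2]+d['cx'],d['fy']*c[1]/c[2]+d['cy'])
for t in('s3','d3'):
  for z in(.149,.19,.21,.23):print(t,z,np.round(pr(t,np.array([.540,.1625,z])),1))
```

```text
d3 139 243 252 247.5
d3 140 243 252 247.5
d3 141 243 252 247.5
d3 142 244 252 248.0
d3 143 244 252 248.0
d3 144 246 250 248.0
s3 134 296 305 300.5
s3 135 296 305 300.5
s3 136 295 305 300.0
s3 137 296 305 300.5
s3 138 296 305 300.5
s3 139 290 304 297.0
s3 140 290 304 297.0
s3 141 290 304 297.0
s3 142 290 304 297.0
s3 143 291 304 297.5
s3 144 291 303 297.0
s3 145 292 302 297.0
s3 146 294 301 297.5
dot (np.float64(251.341875), np.float64(251.916875), 1600) [0.54213202 0.15817515 0.224     ]
dot (np.float64(251.341875), np.float64(251.916875), 1600) [0.54020984 0.15863879 0.228     ]
dot (np.float64(251.341875), np.float64(251.916875), 1600) [0.53828766 0.15910243 0.232     ]
s3 0.149 [297.4 151.1]
s3 0.19 [298.7 140.3]
s3 0.21 [299.4 134.7]
s3 0.23 [300.1 129. ]
d3 0.149 [247.8 152.2]
d3 0.19 [247.6 141.4]
d3 0.21 [247.5 136. ]
d3 0.23 [247.5 130.5]
```

Request:
{"method": "carry_out", "body": {
  "deltas": [0.02,0.001,0.0045,0.01,0,0.02,0.001,0.0045,0.02,0,0.02,0.001,0.0045,0.025,0,0.02,0.001,0.0045,0.025,0,0.02,0.001,0.0045,0.025,0]
}}

```text
time: 6.9
eef_pos: [0.5388, 0.1635, 0.1729]
eef_rot: [-0.368, -3.12, 0.001]
contact_force: [0.7, -0.3, 0.8]
finger_gap: 0.0374
grip_force: 60.2
```

Run:
```python
from h import *
d=grab('side','d4');s=grab('scene','s4');w=grab('wrist','w4')
p=[read_state()['eef_pos']]
org=lambda h:(h[...,0]>=5)&(h[...,0]<=17)&(h[...,1]>150)&(h[...,2]>70)
def prof(t,u,v,r):
    hsv=cv2.cvtColor(cv2.imread(f'pics/{t}.png'),cv2.COLOR_BGR2HSV).astype(int);m=org(hsv)
    for y in range(v-r,v+r+1):
        x=np.where(m[y,u-16:u+17])[0]+u-16
        if len(x)>4: print(t,y,x.min(),x.max(),(x.min()+x.max())/2)
prof('d4',248,147,5);prof('s4',297,147,7)
W=load('w4');a=blob('w4',251,252,28,lambda h:(h[...,1]<90)&(h[...,2]>140))
print(p,a,onz(W,*a[:2],p[0][2]+.030))
im=[]
for t,u,v in(('d4',247,145),('s4',297,145)):
    im.append(cv2.resize(cv2.imread(f'pics/{t}.png')[v-25:v+25,u-25:u+25],(390,390),interpolation=cv2.INTER_CUBIC))
cv2.imwrite('pics/c4.png',np.hstack(im))
```

```text
d4 145 243 252 247.5
d4 146 243 252 247.5
d4 147 243 252 247.5
d4 148 243 252 247.5
d4 149 244 251 247.5
d4 150 246 250 248.0
s4 140 296 306 301.0
s4 141 296 305 300.5
s4 142 296 305 300.5
s4 143 296 305 300.5
s4 144 296 305 300.5
s4 145 291 305 298.0
s4 146 291 305 298.0
s4 147 291 304 297.5
s4 148 291 304 297.5
s4 149 291 304 297.5
s4 150 292 303 297.5
s4 151 294 302 298.0
s4 152 296 300 298.0
[array([0.53909741, 0.16363275, 0.17347295])] (np.float64(251.35272045028142), np.float64(251.92620387742338), 1599) [0.54028    0.16441631 0.20347295]
```

View pics/c4.png

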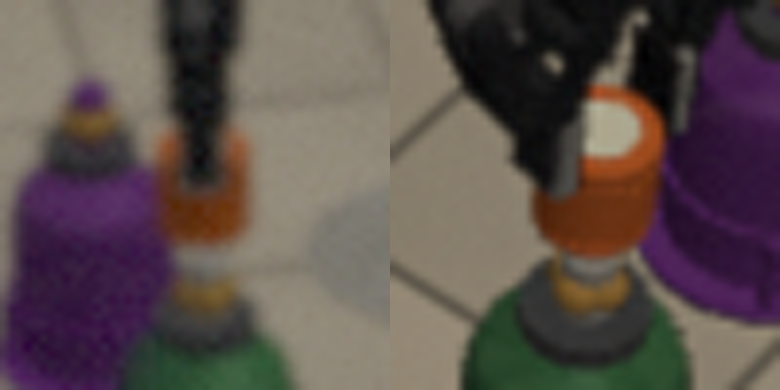

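The cap sits centred on the neck in both views: side columns 247.5 vs 247.7, scene 298 vs 298. I press down stepwise.

Request:
{"method": "carry_out", "body": {
  "deltas": [0.02,0,0,0.006,0,0.02,0,0,0.012,0,0.02,0,0,0.016,0,0.02,0,0,0.02,0,0.02,0,0,0.02,0]
}}

```text
time: 7.55
eef_pos: [0.5385, 0.1638, 0.1523]
eef_rot: [-0.367, -3.119, 0.001]
contact_force: [1.4, 0.4, -0.3]
finger_gap: 0.0375
grip_force: 60.3
```

Request:
{"method": "carry_out", "body": {
  "deltas": [0.02,0,0,0.002,0,0.02,0,0,0.004,0,0.02,0,0,0.006,0,0.02,0,0,0.006,0]
}}

```text
time: 7.95
eef_pos: [0.5389, 0.1639, 0.1471]
eef_rot: [0.368, 3.12, 0.001]
contact_force: [0.3, 1.1, 1.2]
finger_gap: 0.0372
grip_force: 60.5
```

Request:
{"method": "carry_out", "body": {
  "deltas": [0.02,0,0,0.002,0,0.02,0,0,0.002,0]
}}

```text
time: 8.15
eef_pos: [0.5395, 0.1646, 0.1459]
eef_rot: [0.367, 3.118, 0.003]
contact_force: [0.6, 3.1, 3.6]
finger_gap: 0.0373
grip_force: 60.8
```

Request:
{"method": "carry_out", "body": {
  "deltas": [0.02,0,0,0.002,0,0.02,0,0,0.002,0]
}}

```text
time: 8.35
eef_pos: [0.5402, 0.1645, 0.1449]
eef_rot: [0.367, 3.117, 0.004]
contact_force: [0.7, 2.2, 9.5]
finger_gap: 0.0372
grip_force: 61.4
```

Request:
{"method": "carry_out", "body": {
  "deltas": [0.02,0,0,0.001,0,0.02,0,0,0.002,0]
}}

```text
time: 8.55
eef_pos: [0.5406, 0.1644, 0.1437]
eef_rot: [0.367, 3.116, 0.004]
contact_force: [-0.5, 1.6, 14.0]
finger_gap: 0.0372
grip_force: 61.8
```

Request:
{"method": "carry_out", "body": {
  "deltas": [0.02,0,0,0.001,0,0.02,0,0,0.002,0]
}}

```text
time: 8.75
eef_pos: [0.54, 0.1644, 0.1409]
eef_rot: [0.367, 3.117, 0.004]
contact_force: [-0.3, 3.1, 7.6]
finger_gap: 0.037
grip_force: 61.3
```

Request:
{"method": "carry_out", "body": {
  "deltas": [0.02,0,0,0.001,0,0.02,0,0,0.002,0]
}}

```text
time: 8.95
eef_pos: [0.5395, 0.1644, 0.138]
eef_rot: [0.367, 3.118, 0.002]
contact_force: [0.5, 1.9, 4.7]
finger_gap: 0.037
grip_force: 61.0
```

Clicked: the peak was about 14 N, then it dropped. I continue to the collar.

Request:
{"method": "carry_out", "body": {
  "deltas": [0.02,0,0,0.002,0,0.02,0,0,0.004,0,0.02,0,0,0.005,0]
}}

```text
time: 9.25
eef_pos: [0.5385, 0.1641, 0.1311]
eef_rot: [-0.367, -3.119, 0.0]
contact_force: [3.9, 6.0, -4.1]
finger_gap: 0.0371
grip_force: 60.6
```

Request:
{"method": "carry_out", "body": {
  "deltas": [0.02,0,0,0.001,0,0.02,0,0,0.002,0]
}}

```text
time: 9.45
eef_pos: [0.5384, 0.1637, 0.1293]
eef_rot: [-0.367, -3.119, 0.001]
contact_force: [1.4, 3.1, 0.1]
finger_gap: 0.0371
grip_force: 60.8
```

Request:
{"method": "carry_out", "body": {
  "deltas": [0.02,0,0,0.001,0,0.02,0,0,0.002,0]
}}

```text
time: 9.65
eef_pos: [0.5388, 0.1637, 0.1291]
eef_rot: [-0.368, -3.12, -0.001]
contact_force: [-5.6, 1.3, 15.4]
finger_gap: 0.0372
grip_force: 62.5
```

Request:
{"method": "carry_out", "body": {
  "deltas": [0.02,0,0,0,0,0.02,0,0,0,0,0.02,0,0,0,0,0.02,0,0,0,0,0.02,0,0,0,0]
}}

```text
time: 10.15
eef_pos: [0.5388, 0.1637, 0.1291]
eef_rot: [0.368, 3.12, 0.001]
contact_force: [-2.9, 1.8, 9.6]
finger_gap: 0.037
grip_force: 61.9
```

Run:
```python
from h import *
F=[]
for i,t in enumerate(('d5','s5','d6','s6')):
    grab('side' if t[0]=='d' else 'scene',t); s=read_state(); F.append(s['contact_force'].round(1).tolist())
print(F,s['eef_pos'])
im=[cv2.resize(cv2.imread(f'pics/{t}.png')[v-25:v+25,u-25:u+25],(390,390),interpolation=cv2.INTER_CUBIC) for t,u,v in(('d5',247,155),('s5',297,155))]
cv2.imwrite('pics/c5.png',np.hstack(im))
```

```text
[[-2.7, 2.8, 9.2], [-3.3, 1.9, 8.6], [-2.6, 2.8, 8.5], [-4.3, 2.5, 9.0]] [0.53875736 0.16367428 0.12914976]
```

View pics/c5.png

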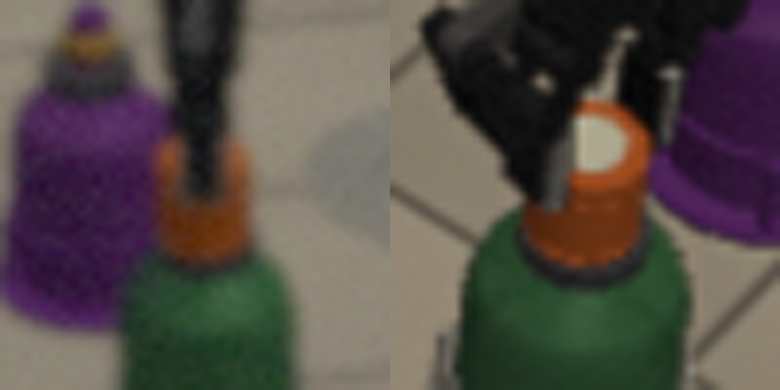

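Both views show the cap seated evenly on the dark collar. The push has settled at about 9 N, so I add a small nudge and hold.

Request:
{"method": "carry_out", "body": {
  "deltas": [0.02,0,0,0.0005,0,0.02,0,0,0.0005,0,0.02,0,0,0.0005,0,0.02,0,0,0.0005,0,0.02,0,0,0.0005,0]
}}

```text
time: 10.85
eef_pos: [0.5388, 0.1637, 0.1291]
eef_rot: [0.368, 3.12, 0.001]
contact_force: [-3.4, 2.4, 12.7]
finger_gap: 0.0375
grip_force: 62.2
```

Request:
{"method": "carry_out", "body": {
  "deltas": [0.02,0,0,0,0,0.02,0,0,0,0,0.02,0,0,0,0,0.02,0,0,0,0,0.02,0,0,0,0]
}}

```text
time: 11.35
eef_pos: [0.5388, 0.1637, 0.1291]
eef_rot: [0.368, 3.12, 0.001]
contact_force: [-4.3, 2.0, 11.9]
finger_gap: 0.0377
grip_force: 62.2
```

A steady push of about 12 N. I hand it in.

```bash
python3 -c "
from station import order
print(order.sign_off())"
```

```text
the job is handed in; nothing more can be done
None
```

The orange cap is clicked past the beads and sits fully home on the green bottle's collar. The gripper is still on it, pressing down at about 12 N, and the job was handed in at about 11 s.

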